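# Sort the new finds into the collection

## Robot

A 6-joint arm with a two-finger parallel gripper is mounted at the origin on the work surface. World frame = base frame: x ahead of the robot, y to its left, z up, the work surface at z = 0. Lengths are in m, angles in rad, forces in N, time in s.
With the tool pointing down it reaches from about 0.425 to 1.125 m from the base axis. Payload 14.9 kg.
Tool frame: the origin (TCP) lies midway between the tips of the shut fingers; the grasp point (between the pads) lies 19 mm behind it (ctrl.hold_point_z is the distance from the TCP to the grasp point, in m); z points along the fingers, y is the line along which they close (so a half turn about z gives the same grasp; the last joint's range is limited). The gripper opens to 91 mm and grips with 3 to 60 N. Pads are 32 mm wide; open, the fingers measure 118 mm over their backs; the gripper's body (76 mm by 178 mm) begins 60 mm behind the grasp point.
Start: joints at [1.154, 0.379, 1.734, -0, 1.028, -0.033], TCP at [0.262, 0.649, 0.214] pointing down, gripper open.
Joint ranges: [-2.77, 2.77], [-0.74, 2.19], [0, 2.66], [-1.06, 4.2], [0.31, 2.87], [-3.08, 3.08]. Speed limits (rad/s): [1.89, 1.89, 2.39, 3.14, 3.14, 3.14].

## Interface

Orientations are given as a unit quaternion [w, x, y, z].
In Python, from cell import ctrl, vision, ticket gives the robot as it stands.
- The arm moves only by the shell command python3 -m inch 'ROWS' [FORCE]. ROWS is JSON, a list of rows, each a list of 3 entries, a list of its own where there are three numbers: the shift along the tool's x, y, z in m, then the turn about the tool's z in rad, then the finger opening in m, from 0 to 0.0912. A call has 1 to 12 rows; each row is the pose to reach, as a shift and turn from the pose commanded when the call began, along the tool's axes at that moment; what a row does not reach only later rows make up. A row lasts 1/10 s, in which the tool goes at most 50 mm and 8.59 degrees, less where a joint would pass 70% of its speed; a pose out of reach is approached as far as the arm can. A call with a gripper value outside its range is refused whole. The fingers move at their own pace and stop on an object; FORCE is the grip in N (left out, the last holds). Time passes only in rows, so rows that repeat a pose let the fingers close. It gives the time, the measured TCP pose, the force, the opening and the grip force at its end, in the units of the state.
- ctrl.get_obs(): the state, without advancing time (a new reading comes with each control period).
- vision.capture(name): name is "side" or "top"; returns a dict with "image" (384x512x3 uint8, red, green, blue), "depth" (384x512 float32, m along the optical axis (not along the pixel's ray), 0 where there is no reading), "mtx" (3x3 intrinsics, pixels), "k1" (the pictures are not rectified: a ray, as slopes to the right and down, at radius r is drawn at 1 + k1 r^2 times it, then the intrinsics apply), "world_to_cam" (4x4, takes a point from world to camera coordinates). Camera axes: x right, y down, z forward; pixel columns grow to the right and rows downward; lengths in m; the calibration is good to about 2 mm. A picture is of the moment at which its call begins.
- ticket.finish_job(): hands the job in; it is judged then, once.
The state is a dict: "time_s": time; "joint_positions": joint angles; "qd": joint speeds; "tau": joint torques, N m; "tool_pos": TCP position; "eef_rot": TCP orientation; "force": force on the tool from outside, world axes, zero at the start; "ft_torque": the same for the moment, N m; "grip_width": opening from 0.0 (shut) to 1.0 (fully open); "gripper_force": force on a finger pad.
Only numpy, scipy, OpenCV 4.12 (cv2) and the standard library are available. Lean on these libraries where they do the work, as an engineer would, in place of code of your own. Each camera call takes 0.05 s, during which the arm holds its last target. There are 200 camera calls.

## Task

Sort the four new finds lying on the robot's side of the shelf into the collection: drop the small marble through the funnel into its jar, set the large marble in the empty hollow of the dark board, lay the horn spacer flat in the empty bay of the tray, lengthwise the same way as the two already there, and stand the loose dome box upright, wholly on the free end of the slate slab. Set the large marble, the spacer and the box down rather than letting them fall, and do not shift the dome box that already stands on the slate.

Things in the scene. Friction and masses are not known exactly. Their poses are not given: they have to be found in the camera images.
- small_marble: The small pearly marble: a 24 mm ball, 18 g. Origin at its centre. It starts on a fixed black rubber ring (22 mm across, 6 mm high) on the maple shelf, so its centre is 16 mm above the shelf. It belongs in the jar.
- large_marble: The large pearly marble: a 36 mm ball, about 60 g. Origin at its centre. It starts on a fixed black rubber ring (31 mm across, 7 mm high), its centre 21 mm above the shelf. It belongs in the hollow of the board and is too big for the funnel's neck.
- comb: The stubby comb-shaped horn spacer, lying flat and loose on the shelf: 48 mm along its x, 26 mm along its y, 12 mm thick, about 20 g; the 11 mm wide spine lies on its -y side and five teeth point to +y. Origin under its middle, on its underside; z up. Both 48 mm and 26 mm are plain widths to grip.
- dome_box: The new rosewood dome box, standing loose on the shelf: round, 50 mm in diameter, 52 mm high, 60 to 130 g; straight sides up to 28 mm, a dome above. Origin at the centre of its underside; z up. A brass cam lock stands out 4 mm on its -x side at a height of 14 to 34 mm; grip it along its y to miss the lock.
- jar: The glass jar of small marbles with a white plastic funnel over it in a spring steel wire holder, all fixed. Origin on the common axis, on the shelf; z up. Jar 82 mm in diameter, 88 mm high, its floor covered by a layer of 24 mm marbles. The funnel's round mouth is at z = 155 mm, 100 mm in inner diameter; it narrows to a neck of 34 mm inner diameter from z = 112 down to 82 mm.
- hollow (a point): The empty hollow of the dark wood board for large marbles (board 60 x 140 x 16 mm, fixed): the centre of the hollow's 24 mm round mouth, on the board's top, 16 mm above the shelf. A large marble sitting in it has its centre 13 mm above this point. x runs across the board, y along it; a fixed large marble sits in the other hollow, 70 mm away along +y.
- bay (a point): The empty bay of the two-bay horn tray (tray 100 x 170 x 14 mm, walls 4 mm thick, fixed): the centre of the bay's floor, 4 mm above the shelf; the walls rise 10 mm above this floor. The bay is 92 mm along x and 79 mm along y. Two fixed horn spacers lie in the other bay, 83 mm away along +y, with their 48 mm length along this y axis.
- slate_free (a point): The free end of the grey slate slab (90 x 170 x 8 mm, fixed): the point on its top surface, 8 mm above the shelf, 45 mm from the end edge and from both long edges. x runs across the slab, y along it; +y points to the box that already stands there.
- old_box: The rosewood dome box that already stands on the slate, loose, about 80 mm along +y from the free spot: 54 mm in diameter, 60 mm high, 110 g. Origin at the centre of its underside. To be left where it is.
Mind the look-alikes: they are no part of the job. What is shaped like the part that bears hollow but yellow is not meant.

How it is judged:
By the outcome, as a careful person would: the job done as asked, in the order asked, and still so for the second after the job is handed in, with the robot touching nothing.
It also fails if it takes over 99 s, if anything falls off the work surface, if the arm or the gripper's body presses on something with over 40 N, if the wrist force passes 120 N, or if a joint passes its speed limit or range.

## Working session

There is one attempt and no reset: what is moved stays moved. The work goes in short steps, Python scripts to look and compute and a shell command to move; the robot and the scene stay as the last step left them, time stands still between calls to the robot, and variables do not carry over. Pictures are saved under pics/ and viewed, at most 15 in all, crops included, and the job is handed in when it is done.

```bash
ls; mkdir -p pics
python3 - <<'E'
from cell import ctrl,vision
import cv2,numpy as np
for n in("top","side"):
    c=vision.capture(n);np.savez(f"pics/{n}0.npz",**c)
    cv2.imwrite(f"pics/{n}0.png",cv2.resize(c["image"][:,:,::-1],(800,600),interpolation=cv2.INTER_CUBIC))
    print(n,c["mtx"].round(1).tolist(),c["k1"],np.round(c["world_to_cam"],3).tolist())
print(ctrl.get_obs(),ctrl.hold_point_z)
E
```

```text
pics
top [[461.9, 0.0, 265.5], [0.0, 461.9, 188.1], [0.0, 0.0, 1.0]] -0.18064363655113944 [[-0.028, -1.0, -0.012, -0.066], [-0.983, 0.03, -0.179, 0.534], [0.18, 0.006, -0.984, 1.502], [0.0, 0.0, 0.0, 1.0]]
side [[350.6, 0.0, 252.8], [0.0, 350.6, 194.1], [0.0, 0.0, 1.0]] 0.016722141669280287 [[0.988, -0.152, 0.017, -0.543], [-0.09, -0.668, -0.739, 0.019], [0.124, 0.729, -0.673, 1.073], [0.0, 0.0, 0.0, 1.0]]
{'time_s': 0.1, 'joint_positions': array([ 1.15371314e+00,  3.79359091e-01,  1.73471895e+00, -9.99513867e-06,
        1.02847009e+00, -3.32736704e-02]), 'qd': array([ 8.51823114e-04,  2.88883649e-04, -1.72158202e-03,  8.01000561e-05,
       -4.43030761e-03, -2.25541023e-03]), 'tau': array([ 1.47556202e-03, -7.65042973e+01, -4.35287905e+01,  6.52778638e-02,
        3.98541160e-02, -3.44096702e-05]), 'tool_pos': array([0.26196865, 0.6487581 , 0.21335346]), 'eef_rot': array([-1.02499025e-04,  1.90726475e-01,  9.81643104e-01, -4.66635908e-04]), 'force': array([0.0667994 , 1.21052141, 0.05017393]), 'ft_torque': array([0.00259796, 0.0170206 , 0.02445284]), 'gripper_force': 0.0, 'grip_width': 0.994401271111549} 0.0188
```

View pics/top0.png

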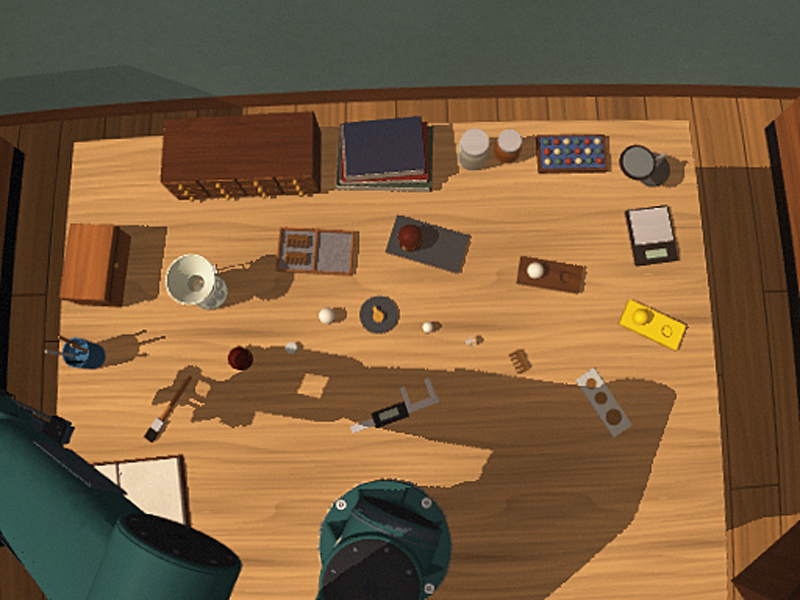

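View pics/side0.png

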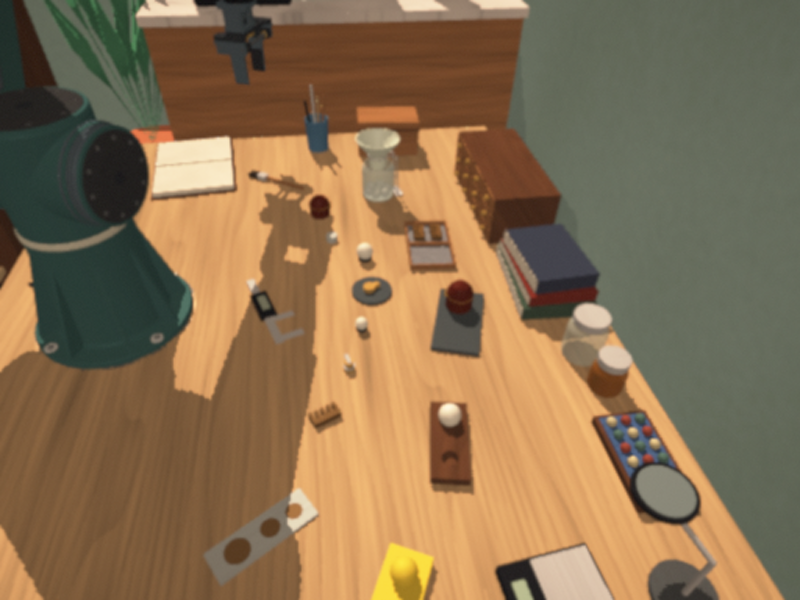

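The top view, in 800x600 pixels, shows:

- **Finds:** large marble at (327,316), small marble at (428,327), comb at (519,360), new box at (240,358).
- **Places:** funnel at (191,280), tray at (318,251) with the right bay empty, slate at (428,244) with its right end free, dark board at (551,275) with the right hollow empty.
- **Candidate boards:** dark at (551,275), yellow at (653,325). The dark one is meant, because the yellow one is excluded by the task.
- **Other white bits:** (291,347) and (474,340) are small and not round, so they are not the marbles.

I'll confirm these in enlarged crops.

```bash
cat > h.py <<'E'
import numpy as np,cv2
def load(n): return dict(np.load(n))
def ray(c,u,v):
    K=c["mtx"];d=np.array([(u-K[0,2])/K[0,0],(v-K[1,2])/K[1,1]]);k=float(c["k1"]);s=d.copy()
    for _ in range(20): s=d/(1+k*(s@s))
    T=c["world_to_cam"];R=T[:3,:3]
    return -R.T@T[:3,3],R.T@np.array([*s,1])
def plane(c,u,v,z):
    o,r=ray(c,u,v);return o+r*(z-o[2])/r[2]
def proj(c,p):
    q=c["world_to_cam"][:3,:3]@p+c["world_to_cam"][:3,3];s=q[:2]/q[2];s=s*(1+float(c["k1"])*(s@s))
    K=c["mtx"];return s*[K[0,0],K[1,1]]+K[:2,2]
def two(c1,p1,c2,p2):
    (o1,r1),(o2,r2)=ray(c1,*p1),ray(c2,*p2)
    s=np.linalg.lstsq(np.stack([r1,-r2],1),o2-o1,rcond=None)[0]
    a,b=o1+s[0]*r1,o2+s[1]*r2;return (a+b)/2,np.linalg.norm(a-b)
def point(c,u,v):
    d=c["depth"][int(round(v)),int(round(u))];o,r=ray(c,u,v);return o+r*d
E
python3 - <<'E'
from h import *
t=load("pics/top0.npz");s=load("pics/side0.npz")
P={"small":(428,327,.016),"large":(327,316,.021),"comb":(519,360,.006),"box":(240,358,.03),"hollow":(558,275,.016),"bay":(318,251,.004)}
rows=[]
for c,im in((t,"t"),(s,"s")):
    tiles=[]
    for n,(u,v,z) in P.items():
        p=plane(t,u*.64,v*.64,z)
        a=(u*.64,v*.64) if im=="t" else proj(s,p)
        x0,y0=int(a[0])-32,int(a[1])-36
        if im=="s": print(n,p.round(3),proj(s,p).round(1))
        print(im,n,"crop origin",x0,y0)
        g=c["image"][y0:y0+72,x0:x0+64,::-1]
        g=cv2.convertScaleAbs(g,alpha=2.2 if n=="box" else 1.3)
        tiles.append(cv2.resize(g,(264,297),interpolation=cv2.INTER_CUBIC))
    m=np.vstack([np.hstack(tiles[:3]),np.hstack(tiles[3:])]);cv2.imwrite(f"pics/crop_{im}.png",m)
E
```

```text
t small crop origin 241 173
t large crop origin 177 166
t comb crop origin 300 194
t box crop origin 121 193
t hollow crop origin 325 140
t bay crop origin 171 124
small [ 0.464 -0.108  0.016] [230.  206.7]
s small crop origin 198 170
large [0.494 0.111 0.021] [232.  160.4]
s large crop origin 200 124
comb [ 0.387 -0.304  0.006] [207.9 265.7]
s comb crop origin 175 229
box [0.406 0.302 0.03 ] [203.2 130.1]
s box crop origin 171 94
hollow [ 0.571 -0.4    0.016] [287.1 286.9]
s hollow crop origin 255 250
bay [0.645 0.133 0.004] [273.7 157.3]
s bay crop origin 241 121
```

View pics/crop_t.png

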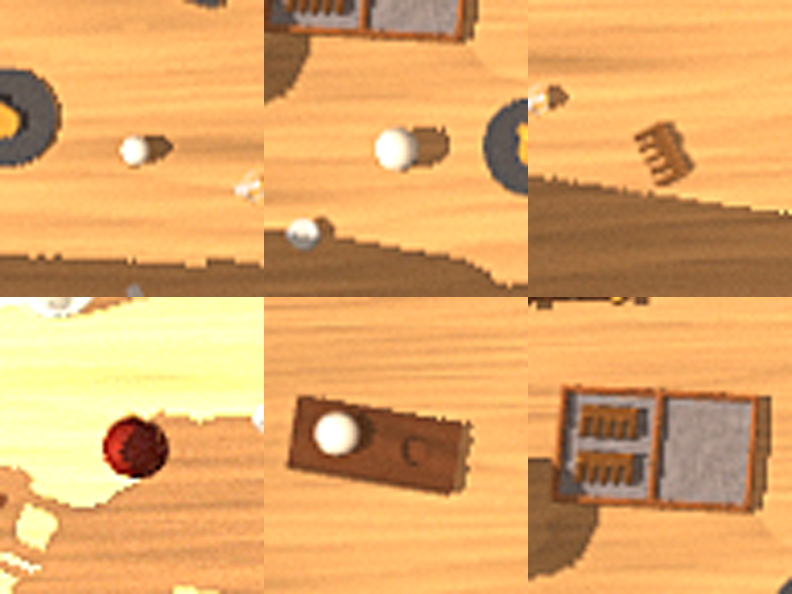

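View pics/crop_s.png

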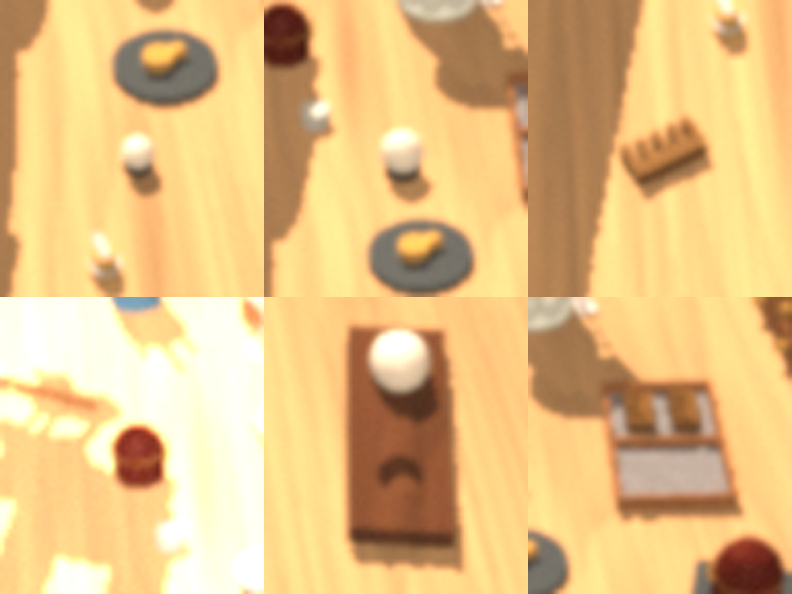

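The crops confirm each object. The small and large marbles sit on their black rings. The comb's teeth point left in the top view. The dark board's hollow is at its right end, and the tray's empty bay is on the right. Next I measure with masks and rays.

```bash
cat > meas.py <<'E'
from h import *
def blob(c,near,f,r=40):
    hsv=cv2.cvtColor(c["image"],cv2.COLOR_RGB2HSV);m=f(hsv[...,0].astype(int),hsv[...,1].astype(int),hsv[...,2].astype(int)).astype(np.uint8)
    w=np.zeros_like(m);x,y=map(int,near);w[max(y-r,0):y+r,max(x-r,0):x+r]=1;m*=w
    m=cv2.morphologyEx(m,cv2.MORPH_OPEN,np.ones((2,2),np.uint8))
    n,l,st,ce=cv2.connectedComponentsWithStats(m)
    if n<2: return None
    k=min(range(1,n),key=lambda i:np.hypot(*(ce[i]-near))-0.02*st[i,4] if st[i,4]>8 else 1e9)
    return ce[k],st[k],(l==k).astype(np.uint8)
def rect(c,m,z):
    cs=max(cv2.findContours(m,0,cv2.CHAIN_APPROX_NONE)[0],key=len)[:,0]
    w=np.array([plane(c,*p,z)[:2] for p in cs.astype(float)],np.float32)
    r=cv2.minAreaRect(w*1000);return np.round(r[0],1),np.round(r[1],1),round(r[2],1),np.round(cv2.boxPoints(r),0).tolist()
E
python3 - <<'E'
from meas import *
t=load("pics/top0.npz");s=load("pics/side0.npz")
white=lambda h,S,v:(S<70)&(v>110)
for n,a,b in(("small",(274,209),(231,207)),("large",(209,202),(233,161)),("boardmarble",(343,173),(287,266))):
    A,B=blob(t,a,white,15),blob(s,b,white,15)
    p,e=two(t,A[0],s,B[0]);print(n,A[0].round(1),A[1],B[0].round(1),B[1],p.round(4),e.round(4),"depth",point(t,*A[0]).round(3))
dark=lambda h,S,v:(v<140)&(S>90)
for n,a,f,z,r in(("comb",(333,231),lambda h,S,v:(v<165)&(S>90)&(h<20),.012,14),
  ("board",(353,176),lambda h,S,v:(v<125),.016,30),
  ("slate",(285,160),lambda h,S,v:(v<110)&(S<90),.008,30),
  ("bay",(216,162),lambda h,S,v:(S<60)&(v>90),.004,24),
  ("box",(154,229),lambda h,S,v:((h<8)|(h>170))&(S>120)&(v<110),.03,20),
  ("oldbox",(262,152),lambda h,S,v:((h<7)|(h>170))&(S>130),.045,25)):
    A=blob(t,a,f,r)
    if A is None: print(n,None);continue
    print(n,A[0].round(1),A[1],rect(t,A[2],z))
    cv2.imwrite(f"pics/m_{n}.png",A[2]*255)
# funnel depth
o=[point(t,u,v) for u in range(100,150) for v in range(155,205) if t["depth"][v,u]>0]
o=np.array(o);q=o[o[:,2]>.14];print("funnel top pts",len(q),q.mean(0).round(3),q.min(0).round(3),q.max(0).round(3))
rim=q[q[:,2]>.150];r=cv2.minEnclosingCircle((rim[:,:2]*1000).astype(np.float32));print(r,cv2.fitEllipse((rim[:,:2]*1000).astype(np.float32)))
E
```

```text
small [273.7 210.1] [272 208   5   5  22] [231.3 205.8] [230 205   4   3  10] [ 0.4646 -0.1073  0.0178] 0.0072 depth [ 0.46  -0.107  0.023]
large [208.3 202.6] [205 199   7   8  46] [233.1 158.6] [231 157   5   4  17] [0.4951 0.114  0.0258] 0.0061 depth [0.491 0.113 0.033]
boardmarble [342.2 173.5] [339 170   7   8  48] [287.6 263. ] [283 260  10   7  59] [ 0.5802 -0.3454  0.0351] 0.0057 depth [ 0.576 -0.344  0.043]
comb [334.2 231.3] [327 225  14  15 122] (array([ 382.3, -309.6]), array([48.4, 35.2]), 24.4, [[353.0, -304.0], [368.0, -336.0], [412.0, -316.0], [397.0, -284.0]])
board [354.8 177. ] [332 165  44  24 671] (array([ 569.3, -387.7]), array([148.8,  63.1]), 78.7, [[524.0, -454.0], [586.0, -467.0], [615.0, -321.0], [553.0, -309.0]])
slate [280.4 158.3] [256 139  45  36 805] (array([ 649.9, -117.5]), array([163.6,  88.5]), 71.7, [[582.0, -181.0], [666.0, -209.0], [718.0, -54.0], [634.0, -26.0]])
bay [214.5 161.9] [204 150  22  24 461] (array([639.5,  94.2]), array([69.9, 83.8]), 85.1, [[595.0, 63.0], [678.0, 56.0], [684.0, 125.0], [601.0, 133.0]])
box [154.  230.3] [147 224  16  14 159] (array([401.1, 298.5]), array([52.5, 44.2]), 88.7, [[378.0, 273.0], [423.0, 272.0], [424.0, 324.0], [380.0, 325.0]])
oldbox [260.6 152.5] [256 147  11  12  78] (array([657.7, -70.3]), array([40.7, 31. ]), 34.5, [[632.0, -69.0], [650.0, -95.0], [683.0, -72.0], [666.0, -46.0]])
funnel top pts 312 [0.563 0.387 0.148] [0.507 0.327 0.14 ] [0.61  0.431 0.162]
((558.810546875, 378.99578857421875), 53.914859771728516) ((558.0259399414062, 378.42401123046875), (99.19208526611328, 102.74992370605469), 106.7405014038086)
```

```bash
cat > cloud.py <<'E'
from h import *
from scipy.optimize import least_squares
def cloud(c):
    v,u=np.mgrid[0:384,0:512].astype(np.float32);K=c["mtx"];k=float(c["k1"])
    d=np.stack([(u-K[0,2])/K[0,0],(v-K[1,2])/K[1,1]],-1);s=d.copy()
    for _ in range(20): s=d/(1+k*(s**2).sum(-1,keepdims=True))
    q=np.concatenate([s,np.ones_like(s[...,:1])],-1)*c["depth"][...,None]
    T=c["world_to_cam"];return (q-T[:3,3])@T[:3,:3]
def near(P,ok,x,y,r,z0,z1):
    m=ok&(np.hypot(P[...,0]-x,P[...,1]-y)<r)&(P[...,2]>z0)&(P[...,2]<z1);return P[m]
def sphere(Q,R):
    f=lambda p:np.linalg.norm(Q-p,axis=1)-R
    r=least_squares(f,Q.mean(0)-[0,0,R/2],loss="soft_l1",f_scale=.002);return r.x,np.std(f(r.x))
def cyl(Q):
    (a,b),r=cv2.minEnclosingCircle((Q[:,:2]*1000).astype(np.float32));return a,b,r
E
python3 - <<'E'
from cloud import *
for cn in("top","side"):
    c=load(f"pics/{cn}0.npz");P=cloud(c);ok=c["depth"]>0
    W=near(P,ok,.43,0,.06,-.02,.02);print(cn,"shelf z",np.median(W[:,2]).round(4),W[:,2].std().round(4))
    for n,x,y,r,R,z0 in(("small",.462,-.107,.025,.012,.008),("large",.493,.113,.03,.018,.012),("bm",.578,-.345,.03,.018,.026)):
        Q=near(P,ok,x,y,r,z0,.08);print(n,len(Q),[a.round(4) for a in sphere(Q,R)])
    for n,x,y,z0,z1,R in(("box",.402,.3,.012,.1,.05),("old",.66,-.07,.02,.1,.05),("comb",.384,-.305,.007,.03,.04)):
        Q=near(P,ok,x,y,R,z0,z1);print(n,len(Q),np.round(cyl(Q),1),Q[:,2].max().round(3),[np.round(a,1) for a in cv2.minAreaRect((Q[:,:2]*1000).astype(np.float32))])
    Q=near(P,ok,.56,.379,.07,.148,.165);print("rim",len(Q),np.round(cyl(Q),1),cv2.fitEllipse((Q[:,:2]*1000).astype(np.float32)))
c=load("pics/top0.npz");g=c["image"][:,:,::-1]
def cr(u,v,w,h,o=(400,300)): 
    i=cv2.resize(g[v-h//2:v+h//2,u-w//2:u+w//2],o,interpolation=cv2.INTER_CUBIC);return i
m=np.vstack([np.hstack([cv2.convertScaleAbs(cr(154,229,40,30),alpha=1.8),cr(276,158,60,44)]),np.hstack([cr(354,176,60,44),cr(332,231,40,30)])])
cv2.imwrite("pics/crop2.png",m)
E
```

```text
top shelf z 0.0011 0.0043
small 39 [array([ 0.463 , -0.1062,  0.0173]), np.float64(0.0026)]
large 89 [array([0.495 , 0.1133, 0.0213]), np.float64(0.0024)]
bm 86 [array([ 0.5804, -0.3469,  0.0301]), np.float64(0.0025)]
box 182 [408.8 306.4  26.7] 0.056 [array([407. , 304.1]), array([45.6, 48.3]), np.float64(56.7)]
old 214 [661.  -71.9  29.1] 0.072 [array([660.4, -74.9]), array([52.8, 52.3]), np.float64(2.6)]
comb 103 [ 387.6 -308.3   35.7] 0.019 [array([ 381.1, -305. ]), array([66.7, 47.9]), np.float64(54.3)]
rim 152 [558.8 379.   53.9] ((558.129638671875, 378.71966552734375), (98.37271118164062, 102.53852081298828), 107.75625610351562)
side shelf z -0.0024 0.003
small 47 [array([ 0.4663, -0.1064,  0.0129]), np.float64(0.0012)]
large 82 [array([0.497 , 0.1122, 0.0183]), np.float64(0.0015)]
bm 153 [array([ 0.5822, -0.3464,  0.0267]), np.float64(0.0012)]
box 145 [410.3 299.2  26.7] 0.05 [array([409.5, 294.6]), array([37.2, 48.3]), np.float64(79.8)]
old 282 [661.3 -75.2  28.8] 0.068 [array([662.7, -80.3]), array([50.9, 45.7]), np.float64(5.6)]
comb 142 [ 385.1 -301.7   26.5] 0.014 [array([ 385.7, -302.9]), array([47.9, 27.8]), np.float64(23.5)]
rim 103 [559.8 379.   55.5] ((559.4624633789062, 379.12860107421875), (99.66861724853516, 101.81233215332031), 158.39234924316406)
```

View pics/crop2.png

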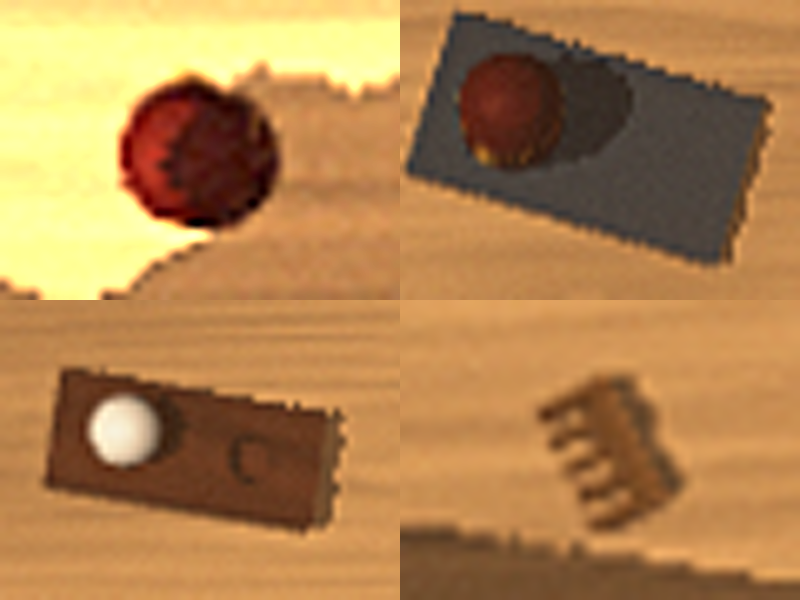

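The crop shows the dark board, slate and comb clearly, with comb teeth to the left. The loose box has a small tan bump at its top edge at (190,77), so its lock faces world +x. Next I work out the target points.

Run:
```python
from meas import *
t=load("pics/top0.npz");s=load("pics/side0.npz")
def pl(c,pts,z): return np.array([plane(c,*p,z)[:2] for p in pts])*1000
S=pl(t,[(254.4,137.5),(247.5,161.7),(301.5,150.2),(294.3,174.4)],.008)
print("slate",S.round(0).tolist(),"L",np.linalg.norm(S[0]-S[2]),np.linalg.norm(S[1]-S[3]),"W",np.linalg.norm(S[0]-S[1]))
y=(S[0]+S[1]-S[2]-S[3]);y/=np.linalg.norm(y);print("free",((S[2]+S[3])/2+45*y).round(1),"free from centre",(S.mean(0)-40*y).round(1),np.degrees(np.arctan2(y[1],y[0])))
B=pl(t,[(333.75,164.3),(330.75,181.6),(373.8,170.4),(370.2,187.4)],.016)
y=(B[0]+B[1]-B[2]-B[3]);y/=np.linalg.norm(y);print("board",B.round(0).tolist(),"hollow ctr-35",(B.mean(0)-35*y).round(1),"marble-70",(np.array([581,-346.6])-70*y).round(1),np.degrees(np.arctan2(y[1],y[0])))
print("hollow px",pl(t,[(324+257/6.67,154+157/6.82)],.016))
# tray from crop_t (tile 528,297; scale 4.125; origin 171,124), outer top corners, z=.014
f=lambda x,y,X,Y:(X+(x-528)/4.125,Y+(y-297)/4.125)
T=pl(t,[f(565,387,171,124),f(556,499,171,124),f(756,397,171,124),f(750,511,171,124)],.014)
y=(T[0]+T[1]-T[2]-T[3]);y/=np.linalg.norm(y);print("tray",T.round(0).tolist(),np.linalg.norm(T[0]-T[2]),np.linalg.norm(T[0]-T[1]),"bay",(T.mean(0)-41.5*y).round(1),np.degrees(np.arctan2(y[1],y[0])))
# side-view tray floor blob & slate
A=blob(s,f(675,468,241,121),lambda h,S,v:(S<75)&(v>80),24);print("bay side",A[1],rect(s,A[2],.004))
A=blob(s,(293,210),lambda h,S,v:(v<110)&(S<110),34);print("slate side",A[1],rect(s,A[2],.008))
```

```text
slate [[722.0, -48.0], [635.0, -22.0], [671.0, -211.0], [585.0, -183.0]] L 171.59808062179604 168.72463503148347 W 90.76240080971212
free [ 641.1 -154.1] free from centre [ 641.1 -154.1] 72.63124842624931
board [[615.0, -321.0], [554.0, -307.0], [589.0, -460.0], [530.0, -443.0]] hollow ctr-35 [ 565.6 -417. ] marble-70 [ 568.5 -415.5] 79.68928718102056
hollow px [[ 566.81064049 -418.46171338]]
tray [[699.0, 215.0], [601.0, 222.0], [684.0, 51.0], [586.0, 58.0]] 164.52723024656248 97.98158430270804 bay [638.8  95.3] 84.70374571908407
bay side [264 158  26  11 244] (array([647.4,  98.1]), array([57.7, 83.9]), 84.9, [[603.0, 73.0], [687.0, 66.0], [692.0, 123.0], [608.0, 131.0]])
slate side [277 189  33  40 890] (array([ 656.6, -123.4]), array([169.3,  85.5]), 71.7, [[589.0, -190.0], [671.0, -217.0], [724.0, -57.0], [643.0, -30.0]])
```

```bash
cat > go.py <<'E'
import sys,numpy as np
from cell import ctrl
from scipy.spatial.transform import Rotation as R
o=ctrl.get_obs();q=o["eef_rot"];r=R.from_quat([*q[1:],q[0]]);h=np.arctan2(*r.as_matrix()[1::-1,1])
print("t",round(o["time_s"],2),"pos",o["tool_pos"].round(4),"head",round(np.degrees(h),2),"f",o["force"].round(1),"w",round(o["grip_width"]*91.2,1),"gf",round(o["gripper_force"],1),"j6",o["joint_positions"][5].round(2))
a=list(map(float,sys.argv[1:]))
for i in range(0,len(a),4):
    d=r.inv().apply(np.array(a[i:i+3])-o["tool_pos"]);print(d.round(4),"turn",round(-np.radians((a[i+3]-np.degrees(h)+180)%360-180),4),"len",np.linalg.norm(d).round(3))
E
python3 go.py .56 .2 .2134 0
python3 -m inch '[[[-0.444,-0.305,0],1.186,0.06],[[-0.444,-0.305,0],1.186,0.06],[[-0.444,-0.305,0],1.186,0.06],[[-0.444,-0.305,0],1.186,0.06],[[-0.444,-0.305,0],1.186,0.06],[[-0.444,-0.305,0],1.186,0.06],[[-0.444,-0.305,0],1.186,0.06],[[-0.444,-0.305,0],1.186,0.06],[[-0.444,-0.305,0],1.186,0.06],[[-0.444,-0.305,0],1.186,0.06],[[-0.444,-0.305,0],1.186,0.06],[[-0.444,-0.305,0],1.186,0.06]]' 10
python3 go.py .465 -.1065 .09 0
```

```text
t 0.1 pos [0.262  0.6488 0.2134] head 68.01 f [0.1 1.2 0.1] w 90.7 gf 0.0 j6 -0.03
[-4.444e-01 -3.045e-01  2.000e-04] turn 1.187 len 0.539
time_s: 1.3
tool_pos: [0.5615, 0.1967, 0.2138]
eef_rot: [0.0, 0.708, 0.706, -0.0]
force: [0.1, -0.1, 0.3]
grip_width: 0.657
gripper_force: 0.0
t 1.3 pos [0.5615 0.1967 0.2138] head -0.15 f [ 0.1 -0.1  0.3] w 59.9 gf 0.0 j6 0.3
[-0.3034 -0.0957  0.1239] turn -0.0026 len 0.341
```

```bash
python3 -m inch '[[[-0.306,-0.095,0.06],0,0.06],[[-0.306,-0.095,0.06],0,0.06],[[-0.306,-0.095,0.06],0,0.06],[[-0.306,-0.095,0.06],0,0.06],[[-0.306,-0.095,0.06],0,0.06],[[-0.306,-0.095,0.06],0,0.06],[[-0.306,-0.095,0.06],0,0.06],[[-0.306,-0.095,0.14],0,0.06],[[-0.306,-0.095,0.14],0,0.06],[[-0.306,-0.095,0.14],0,0.06],[[-0.306,-0.095,0.14],0,0.06],[[-0.306,-0.095,0.14],0,0.06]]'
python3 - <<'E'
from cell import vision
import numpy as np,cv2
from h import *
T=[]
for n in("top","side"):
    c=vision.capture(n);u,v=proj(c,np.array([.465,-.1065,.016])).astype(int);print(n,u,v)
    T.append(cv2.resize(c["image"][max(v-40,0):v+40,u-40:u+40,::-1],(400,400),interpolation=cv2.INTER_CUBIC))
cv2.imwrite("pics/g1.png",np.hstack(T))
E
python3 go.py .465 -.1065 .004 0
```

```text
time_s: 2.5
tool_pos: [0.466, -0.1059, 0.0755]
eef_rot: [0.001, 0.707, 0.708, 0.0]
force: [-0.0, -0.2, 1.0]
grip_width: 0.658
gripper_force: 0.0
top 273 209
side 230 206
t 2.6 pos [ 0.466  -0.1061  0.0755] head 0.09 f [0.6 0.6 0.5] w 59.7 gf 0.0 j6 -0.27
[-0.0004 -0.0012  0.0715] turn 0.0015 len 0.071
```

View pics/g1.png

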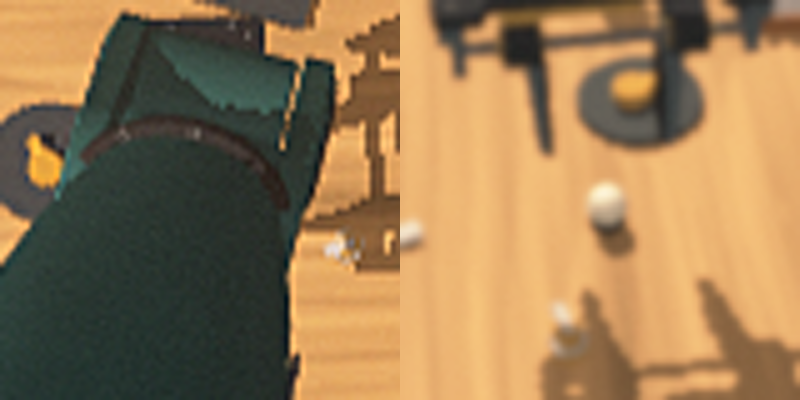

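The side view shows the fingertips at (545,150) and (665,135), straddling the marble at (607,205). That lines up, so I descend and grip.

```bash
python3 -m inch '[[[0,-0.001,0.04],0,0.06],[[0,-0.001,0.06],0,0.06],[[0,-0.001,0.071],0,0.06],[[0,-0.001,0.071],0,0.06],[[0,-0.001,0.071],0,0.02],[[0,-0.001,0.071],0,0.015],[[0,-0.001,0.071],0,0.015],[[0,-0.001,0.071],0,0.015],[[0,-0.001,0.071],0,0.015],[[0,-0.001,0.071],0,0.015]]' 8
python3 go.py .465 -.1065 .2 0
```

```text
time_s: 3.6
tool_pos: [0.4646, -0.1062, 0.0033]
eef_rot: [0.001, 0.707, 0.707, 0.0]
force: [2.3, 0.3, 2.1]
grip_width: 0.257
gripper_force: 8.0
t 3.6 pos [ 0.4646 -0.1062  0.0033] head 0.05 f [2.3 0.3 2.1] w 23.4 gf 8.0 j6 -0.27
[-0.0003  0.0007 -0.1967] turn 0.0009 len 0.197
```

```bash
python3 -m inch '[[[0,0,-0.03],0,0.015],[[0,0,-0.08],0,0.015],[[0,0,-0.13],0,0.015],[[0,0,-0.18],0,0.015],[[0.04,0.01,-0.2],0,0.015],[[0.2,0.05,-0.2],0,0.015],[[0.2,0.05,-0.2],0,0.015],[[0.2,0.05,-0.2],0,0.015],[[0.2,0.05,-0.2],0,0.015],[[0.2,0.05,-0.2],0,0.015]]'
python3 go.py .559 .379 .2 0
```

```text
time_s: 4.6
tool_pos: [0.5137, 0.0956, 0.2027]
eef_rot: [-0.0, 0.706, 0.708, -0.0]
force: [-0.5, 0.0, -0.4]
grip_width: 0.252
gripper_force: 8.0
t 4.6 pos [0.5137 0.0956 0.2027] head 0.22 f [-0.5  0.  -0.4] w 22.9 gf 8.0 j6 0.14
[0.2833 0.0464 0.0026] turn 0.0038 len 0.287
```

```bash
python3 -m inch '[[[0.284,0.045,0],0,0.015],[[0.284,0.045,0],0,0.015],[[0.284,0.045,0],0,0.015],[[0.284,0.045,0],0,0.015],[[0.284,0.045,0],0,0.015],[[0.284,0.045,0],0,0.015],[[0.284,0.045,0],0,0.015],[[0.284,0.045,0.03],0,0.015],[[0.284,0.045,0.05],0,0.015],[[0.284,0.045,0.05],0,0.015],[[0.284,0.045,0.05],0,0.015]]'
python3 go.py .559 .379 .152 0
```

```text
time_s: 5.7
tool_pos: [0.5587, 0.3767, 0.1532]
eef_rot: [-0.0, 0.707, 0.707, -0.0]
force: [-0.1, 0.4, 0.5]
grip_width: 0.251
gripper_force: 8.0
t 5.7 pos [0.5587 0.3767 0.1532] head -0.01 f [-0.1  0.4  0.5] w 22.9 gf 8.0 j6 0.56
[0.0023 0.0003 0.0012] turn -0.0001 len 0.003
```

Run:
```python
from cell import vision
import numpy as np,cv2
from h import *
T=[]
for n in("top","side"):
    c=vision.capture(n);u,v=proj(c,np.array([.559,.379,.155])).astype(int);print(n,u,v)
    T.append(cv2.resize(c["image"][max(v-40,0):max(v-40,0)+80,u-40:u+40,::-1],(400,400),interpolation=cv2.INTER_CUBIC))
cv2.imwrite("pics/g2.png",np.hstack(T))
```

```text
top 121 178
side 240 87
```

View pics/g2.png

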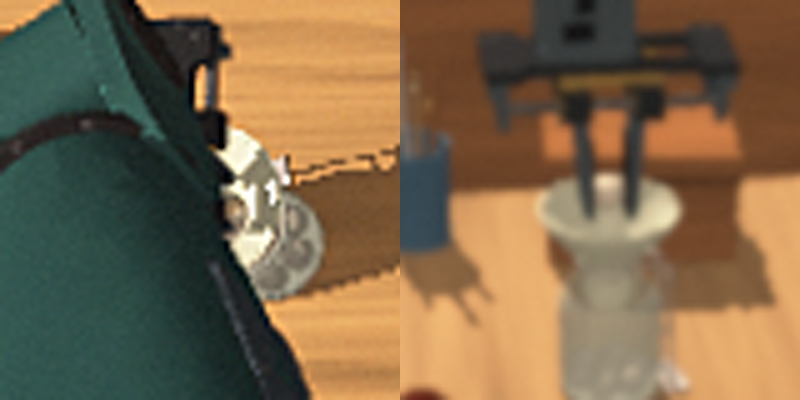

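Side view: the fingers at (585,210) and (632,212) are centred over the funnel mouth at (610,210). I release, wait and lift.

```bash
python3 -m inch '[[[0.002,0,0],0,0.045],[[0.002,0,0],0,0.045],[[0.002,0,0],0,0.045],[[0.002,0,0],0,0.045],[[0.002,0,-0.02],0,0.045],[[0.002,0,-0.06],0,0.045],[[0.002,0,-0.06],0,0.06],[[-0.2,-0.04,-0.06],0,0.06],[[-0.2,-0.04,-0.06],0,0.06],[[-0.2,-0.04,-0.06],0,0.06],[[-0.2,-0.04,-0.06],0,0.06],[[-0.2,-0.04,-0.06],0,0.06]]'
python3 - <<'E'
from cell import vision
import numpy as np,cv2
from h import *
T=[]
for n,z in(("top",.155),("side",.06)):
    c=vision.capture(n);u,v=proj(c,np.array([.559,.379,z])).astype(int);print(n,u,v)
    T.append(cv2.resize(c["image"][max(v-40,0):max(v-40,0)+80,u-40:u+40,::-1],(400,400),interpolation=cv2.INTER_CUBIC))
cv2.imwrite("pics/g3.png",np.hstack(T))
E
python3 go.py .4965 .1128 .08 0
```

```text
time_s: 7.0
tool_pos: [0.5172, 0.1743, 0.2125]
eef_rot: [-0.0, 0.708, 0.707, -0.001]
force: [0.3, 0.6, -0.2]
grip_width: 0.66
gripper_force: 0.0
top 121 178
side 240 110
t 7.1 pos [0.5186 0.177  0.2131] head -0.05 f [-0.4  0.6 -0.3] w 60.1 gf 0.0 j6 0.29
[-0.0643 -0.0221  0.1331] turn -0.0009 len 0.149
```

View pics/g3.png

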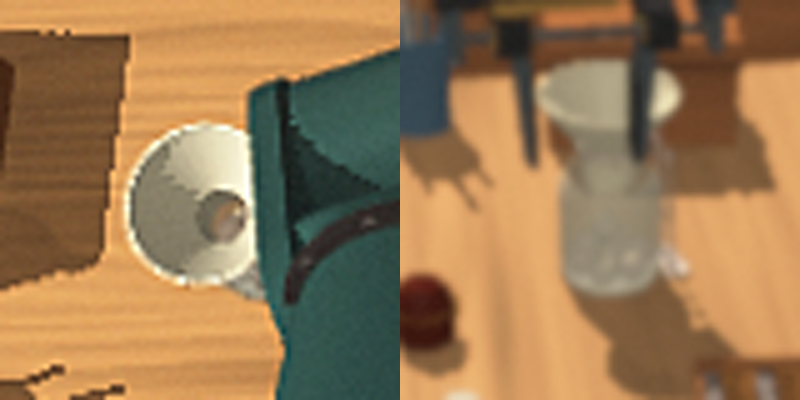

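The funnel cone is empty; I check the neck by depth next. I move to the large marble at the same time.

```bash
python3 -m inch '[[[-0.065,-0.022,0.05],0,0.06],[[-0.065,-0.022,0.09],0,0.06],[[-0.065,-0.022,0.13],0,0.06],[[-0.065,-0.022,0.13],0,0.06],[[-0.065,-0.022,0.13],0,0.06],[[-0.065,-0.022,0.13],0,0.06]]'
python3 - <<'E'
from cell import vision
from cloud import *
c=vision.capture("top");P=cloud(c)
a=load("pics/top0.npz");A=cloud(a)
for z in(.09,.04):
    u,v=np.rint(proj(c,np.array([.559,.379,z]))).astype(int);print(u,v,A[v-2:v+3,u-2:u+3,2].round(3).tolist(),P[v-2:v+3,u-2:u+3,2].round(3).tolist())
s=vision.capture("side");h=sphere(near(cloud(s),s["depth"]>0,.4965,.1128,.025,.012,.04),.018);print(h)
E
python3 go.py .4965 .1128 .005 0
```

```text
time_s: 7.7
tool_pos: [0.4984, 0.1141, 0.0849]
eef_rot: [0.001, 0.706, 0.708, 0.001]
force: [0.3, -0.9, 1.4]
grip_width: 0.657
gripper_force: 0.0
127 182 [[0.019, 0.011, 0.01, 0.003, 0.02], [0.018, 0.007, 0.01, 0.006, 0.023], [0.014, 0.024, 0.021, 0.02, 0.018], [0.024, 0.029, 0.031, 0.028, 0.022], [0.033, 0.026, 0.026, 0.017, 0.023]] [[0.021, 0.006, 0.005, 0.006, 0.018], [0.013, 0.012, -0.002, 0.009, 0.018], [0.012, 0.025, 0.025, 0.026, 0.016], [0.022, 0.023, 0.029, 0.047, 0.05], [0.03, 0.027, 0.05, 0.047, 0.045]]
131 185 [[0.022, 0.114, 0.125, 0.128, 0.134], [0.023, 1.572, 0.125, 0.13, 0.138], [0.116, 0.122, 0.127, 0.133, 0.139], [0.121, 0.128, 0.127, 0.132, 0.146], [0.125, 0.128, 0.133, 0.149, 0.159]] [[0.05, 0.118, 0.121, 0.135, 0.138], [0.045, 0.123, 0.124, 0.135, 0.141], [0.116, 0.124, 0.13, 0.131, 0.144], [0.119, 0.123, 0.134, 0.137, 0.144], [0.132, 0.132, 0.139, 0.141, 0.151]]
(array([0.49678305, 0.11165825, 0.01744054]), np.float64(0.0015559027821074683))
t 7.8 pos [0.4984 0.1139 0.0851] head 0.1 f [-0.3 -0.8  1.1] w 59.7 gf 0.0 j6 0.18
[-0.0012 -0.0022  0.0801] turn 0.0018 len 0.08
```

The depth through the neck shows a new surface at z ≈ 0.05, so the small marble is in the jar on top of the others. Now I grip the large one.

```bash
python3 -m inch '[[[-0.001,-0.002,0.04],0,0.06],[[-0.001,-0.002,0.065],0,0.06],[[-0.001,-0.002,0.08],0,0.06],[[-0.001,-0.002,0.08],0,0.06],[[-0.001,-0.002,0.08],0,0.03],[[-0.001,-0.002,0.08],0,0.025],[[-0.001,-0.002,0.08],0,0.025],[[-0.001,-0.002,0.08],0,0.025],[[-0.001,-0.002,0.08],0,0.025]]' 10
python3 -m inch '[[[0,0,-0.03],0,0.025],[[0,0,-0.07],0,0.025],[[0,0,-0.12],0,0.025],[[-0.05,0.01,-0.13],0,0.025],[[-0.528,0.07,-0.13],0,0.025],[[-0.528,0.07,-0.13],0,0.025],[[-0.528,0.07,-0.13],0,0.025],[[-0.528,0.07,-0.13],0,0.025],[[-0.528,0.07,-0.13],0,0.025],[[-0.528,0.07,-0.13],0,0.025],[[-0.528,0.07,-0.13],0,0.025],[[-0.528,0.07,-0.13],0,0.025]]'
python3 go.py .5675 -.4165 .08 0
```

```text
time_s: 8.7
tool_pos: [0.4955, 0.1121, 0.0038]
eef_rot: [0.0, 0.707, 0.707, 0.001]
force: [0.2, 0.4, 8.8]
grip_width: 0.384
gripper_force: 10.0
time_s: 9.9
tool_pos: [0.5544, -0.3352, 0.1332]
eef_rot: [0.0, 0.707, 0.707, 0.0]
force: [-0.2, 0.6, -0.2]
grip_width: 0.389
gripper_force: 10.0
t 9.9 pos [ 0.5544 -0.3352  0.1332] head 0.04 f [-0.2  0.6 -0.2] w 35.4 gf 10.0 j6 -0.58
[-0.0813  0.013   0.0532] turn 0.0007 len 0.098
```

The fingertips hang 17 mm below the marble's centre, but the seat allows only 13 mm above the board. I'll set it back on its ring and regrip higher.

```bash
python3 -m inch '[[[0.448,-0.059,0],0,0.025],[[0.448,-0.059,0],0,0.025],[[0.448,-0.059,0],0,0.025],[[0.448,-0.059,0],0,0.025],[[0.448,-0.059,0],0,0.025],[[0.448,-0.059,0],0,0.025],[[0.448,-0.059,0],0,0.025],[[0.448,-0.059,0],0,0.025],[[0.448,-0.059,0],0,0.025],[[0.448,-0.059,0],0,0.025],[[0.448,-0.059,0],0,0.025],[[0.448,-0.059,0],0,0.025]]'
python3 go.py .4955 .1121 .0038 0
```

```text
time_s: 11.1
tool_pos: [0.4953, 0.1143, 0.133]
eef_rot: [0.0, 0.707, 0.707, -0.0]
force: [0.4, -0.3, -0.3]
grip_width: 0.384
gripper_force: 10.0
t 11.1 pos [0.4953 0.1143 0.133 ] head 0.04 f [ 0.4 -0.3 -0.3] w 35.0 gf 10.0 j6 0.18
[-0.0021  0.0002  0.1292] turn 0.0007 len 0.129
```

```bash
python3 -m inch '[[[-0.002,0,0.05],0,0.025],[[-0.002,0,0.09],0,0.025],[[-0.002,0,0.11],0,0.025],[[-0.002,0,0.12],0,0.025],[[-0.002,0,0.12],0,0.025],[[-0.002,0,0.12],0,0.025]]'
python3 go.py .4955 .1121 .0038 0
```

```text
time_s: 11.7
tool_pos: [0.496, 0.1125, 0.0137]
eef_rot: [0.0, 0.707, 0.707, 0.0]
force: [-0.2, -0.1, 0.3]
grip_width: 0.382
gripper_force: 10.0
t 11.7 pos [0.496  0.1125 0.0137] head 0.0 f [-0.2 -0.1  0.3] w 34.8 gf 10.0 j6 0.18
[-0.0004 -0.0005  0.0099] turn 0.0001 len 0.01
```

```bash
python3 -m inch '[[[0,0,0.005],0,0.025],[[0,0,0.009],0,0.025],[[0,0,0.0095],0,0.025],[[0,0,0.0095],0,0.046],[[0,0,0.0095],0,0.046],[[0,0,0.0095],0,0.046],[[0,0,0.002],0,0.046],[[0,0,0.002],0,0.046],[[0,0,0.002],0,0.03],[[0,0,0.002],0,0.025],[[0,0,0.002],0,0.025],[[0,0,0.002],0,0.025]]'
python3 go.py
python3 -m inch '[[[0,0,0.002],0,0.025],[[0,0,0.002],0,0.025],[[0,0,-0.03],0,0.025],[[0,0,-0.07],0,0.025],[[0,0,-0.12],0,0.025]]'
python3 - <<'E'
from cell import vision,ctrl
from cloud import *
o=ctrl.get_obs();x,y,z=o["tool_pos"];print(o["tool_pos"],o["grip_width"]*91.2,o["gripper_force"])
c=vision.capture("side");P=cloud(c);Q=near(P,c["depth"]>0,.4965,.1128,.03,0.01,.06);print("left on ring",len(Q))
u,v=proj(c,np.array([x,y,z+.009])).astype(int)
cv2.imwrite("pics/g4.png",cv2.resize(c["image"][v-30:v+30,u-40:u+40,::-1],(560,420),interpolation=cv2.INTER_CUBIC));print(u,v)
E
python3 go.py .5675 -.4165 .12 0
```

```text
time_s: 12.9
tool_pos: [0.4955, 0.113, 0.011]
eef_rot: [0.0, 0.707, 0.707, 0.0]
force: [0.7, -0.7, 4.7]
grip_width: 0.386
gripper_force: 10.0
t 12.9 pos [0.4955 0.113  0.011 ] head 0.06 f [ 0.7 -0.7  4.7] w 35.2 gf 10.0 j6 0.18
time_s: 13.4
tool_pos: [0.4938, 0.1127, 0.1308]
eef_rot: [-0.001, 0.707, 0.707, -0.001]
force: [0.8, 0.0, -0.2]
grip_width: 0.387
gripper_force: 10.0
[0.49375224 0.11269107 0.13080713] 35.26350677111684 10.000008791685104
left on ring 0
230 130
t 13.45 pos [0.498  0.1135 0.139 ] head 0.06 f [9.9 1.9 7.9] w 35.0 gf 10.0 j6 0.18
[-0.5301  0.0688  0.0188] turn 0.0011 len 0.535
```

View pics/g4.png

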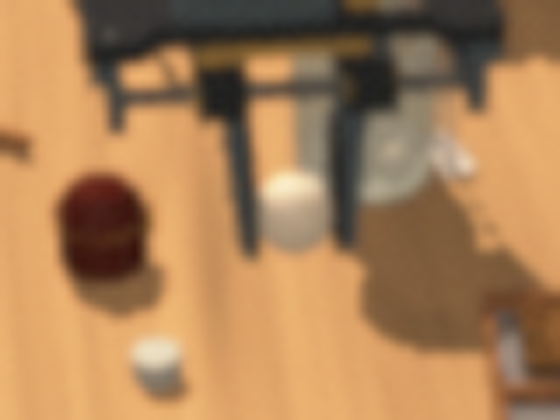

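The marble sits at the fingertips, at (295,212) in the crop, about 9 mm above the tips as planned. I carry it to the board.

```bash
python3 -m inch '[[[-0.529,0.071,0],0,0.025],[[-0.529,0.071,0],0,0.025],[[-0.529,0.071,0],0,0.025],[[-0.529,0.071,0],0,0.025],[[-0.529,0.071,0],0,0.025],[[-0.529,0.071,0],0,0.025],[[-0.529,0.071,0],0,0.025],[[-0.529,0.071,0],0,0.025],[[-0.529,0.071,0],0,0.025],[[-0.529,0.071,0],0,0.025],[[-0.529,0.071,0],0,0.025],[[-0.529,0.071,0],0,0.025]]'
python3 -m inch '[[[0,0,0.03],0,0.025],[[0,0,0.06],0,0.025],[[0,0,0.06],0,0.025],[[0,0,0.06],0,0.025]]'
python3 go.py .5675 -.4165 .02 0
python3 - <<'E'
from cell import vision,ctrl
from cloud import *
o=ctrl.get_obs();x,y,z=o["tool_pos"]
for n in("side","top"):
    c=vision.capture(n);P=cloud(c)
    Q=near(P,c["depth"]>0,.5815,-.3465,.03,.026,.05);print(n,"fixed",len(Q),sphere(Q,.018) if len(Q)>20 else "")
    hsv=cv2.cvtColor(c["image"],cv2.COLOR_RGB2HSV);ok=(hsv[...,1]<90)&(hsv[...,2]>110)
    Q=near(P,ok,x,y,.02,z-.01,z+.035);print(n,"held",len(Q),sphere(Q,.018) if len(Q)>20 else "")
E
```

```text
time_s: 14.65
tool_pos: [0.5667, -0.4198, 0.1303]
eef_rot: [0.0, 0.708, 0.706, -0.0]
force: [0.1, 0.7, -0.3]
grip_width: 0.386
gripper_force: 10.0
time_s: 15.05
tool_pos: [0.5665, -0.4153, 0.0708]
eef_rot: [-0.001, 0.707, 0.708, -0.0]
force: [0.1, -0.3, -0.8]
grip_width: 0.385
gripper_force: 10.0
t 15.05 pos [ 0.5665 -0.4153  0.0708] head 0.08 f [ 0.1 -0.3 -0.8] w 35.1 gf 10.0 j6 -0.67
[-0.0013  0.001   0.0508] turn 0.0014 len 0.051
side fixed 28 (array([ 0.58214778, -0.34923642,  0.02604004]), np.float64(0.0014498005382561896))
side held 165 (array([ 0.56676569, -0.415448  ,  0.08032047]), np.float64(0.001005423901855641))
top fixed 12 
top held 0
```

```bash
python3 -m inch '[[[-0.0006,0.0012,0.03],0,0.025],[[-0.0006,0.0012,0.042],0,0.025],[[-0.0006,0.0012,0.048],0,0.025],[[-0.0006,0.0012,0.048],0,0.025],[[-0.0006,0.0012,0.048],0,0.025]]'
python3 go.py
python3 -m inch '[[[0,0,0.0015],0,0.025],[[0,0,0.0015],0,0.025]]'
python3 go.py
python3 -m inch '[[[0,0,0.001],0,0.025],[[0,0,0.001],0,0.025]]'
python3 go.py
```

```text
time_s: 15.65
tool_pos: [0.5684, -0.4169, 0.0238]
eef_rot: [0.0, 0.707, 0.707, 0.0]
force: [0.4, 1.0, -0.4]
grip_width: 0.385
gripper_force: 10.0
t 15.65 pos [ 0.5684 -0.4169  0.0238] head 0.06 f [ 0.4  1.  -0.4] w 35.2 gf 10.0 j6 -0.67
time_s: 15.85
tool_pos: [0.5682, -0.4167, 0.0219]
eef_rot: [0.0, 0.707, 0.707, 0.0]
force: [0.4, 0.5, -0.7]
grip_width: 0.39
gripper_force: 10.0
t 15.85 pos [ 0.5682 -0.4167  0.0219] head 0.06 f [ 0.4  0.5 -0.7] w 35.6 gf 10.0 j6 -0.67
time_s: 16.05
tool_pos: [0.568, -0.4166, 0.0204]
eef_rot: [0.0, 0.707, 0.707, 0.0]
force: [-0.3, -0.8, -0.9]
grip_width: 0.387
gripper_force: 10.0
t 16.05 pos [ 0.568  -0.4166  0.0204] head 0.06 f [-0.3 -0.8 -0.9] w 35.3 gf 10.0 j6 -0.67
```

```bash
python3 -m inch '[[[0,0,0.001],0,0.025],[[0,0,0.001],0,0.025]]' | grep -E "pos|force"
python3 -m inch '[[[0,0,0.001],0,0.025],[[0,0,0.001],0,0.025]]'| grep -E "pos|force"
python3 -m inch '[[[0,0,0.001],0,0.025],[[0,0,0.001],0,0.025]]'| grep -E "pos|force"
```

```text
tool_pos: [0.5679, -0.4165, 0.0193]
force: [0.4, -0.5, 0.4]
gripper_force: 10.0
tool_pos: [0.5681, -0.4164, 0.0185]
force: [-0.8, 2.8, 3.9]
gripper_force: 10.0
tool_pos: [0.5681, -0.4164, 0.0177]
force: [-0.8, 4.0, 7.4]
gripper_force: 10.0
```

Contact came at the expected height, with force rising from 4 to 7 N. I release.

```bash
python3 -m inch '[[[0,0,0],0,0.039],[[0,0,0],0,0.046],[[0,0,0],0,0.05],[[0,0,0],0,0.05],[[0,0,-0.02],0,0.05],[[0,0,-0.06],0,0.05],[[0,0,-0.11],0,0.05],[[0.1,-0.15,-0.12],0,0.05],[[0.1,-0.15,-0.12],0,0.05],[[0.1,-0.15,-0.12],0,0.05],[[0.1,-0.15,-0.12],0,0.05],[[0.1,-0.15,-0.12],0,0.05]]'
python3 - <<'E'
from cell import vision
from cloud import *
for n in("side","top"):
    c=vision.capture(n);P=cloud(c)
    for x,y in((.5815,-.3465),(.568,-.416)):
        Q=near(P,c["depth"]>0,x,y,.03,.026,.06);print(n,len(Q),sphere(Q,.018) if len(Q)>20 else "")
    Q=near(P,c["depth"]>0,.3855,-.303,.04,.007,.025);print("comb",len(Q),cv2.minAreaRect((Q[:,:2]*1000).astype(np.float32)) if len(Q)>9 else "")
E
python3 go.py .3855 -.303 .08 -66.5
```

```text
time_s: 17.85
tool_pos: [0.4151, -0.3147, 0.1385]
eef_rot: [-0.0, 0.707, 0.707, -0.0]
force: [0.6, 0.8, 0.2]
grip_width: 0.549
gripper_force: 0.0
side 150 (array([ 0.58208567, -0.34661169,  0.02687284]), np.float64(0.000996822205889191))
side 176 (array([ 0.56824072, -0.41480365,  0.02707761]), np.float64(0.0011473296661514238))
comb 139 ((385.4281005859375, -301.86346435546875), (48.04261016845703, 27.670455932617188), 19.885740280151367)
top 85 (array([ 0.57965086, -0.34801405,  0.03046025]), np.float64(0.002564614818407817))
top 87 (array([ 0.56625214, -0.41408306,  0.02958499]), np.float64(0.002260840647490104))
comb 0 
t 17.95 pos [ 0.4183 -0.3171  0.1389] head 0.05 f [ 0.4 -0.3  0.4] w 49.9 gf 0.0 j6 -0.69
[ 0.0142 -0.0328  0.0588] turn 1.1615 len 0.069
```

The marble is seated: its z matches the fixed one and they are 70 mm apart. Now the comb.

```bash
python3 -m inch '[[[0.0145,-0.032,0.05],1.178,0.06],[[0.0145,-0.032,0.05],1.178,0.06],[[0.0145,-0.032,0.05],1.178,0.06],[[0.0145,-0.032,0.05],1.178,0.06],[[0.0145,-0.032,0.05],1.178,0.06],[[0.0145,-0.032,0.05],1.178,0.06],[[0.0145,-0.032,0.05],1.178,0.06],[[0.0145,-0.032,0.05],1.178,0.06],[[0.0145,-0.032,0.05],1.178,0.06],[[0.0145,-0.032,0.05],1.178,0.06]]'
python3 - <<'E'
from cell import vision
from h import *
T=[]
c=vision.capture("side");u,v=proj(c,np.array([.386,-.303,.02])).astype(int)
cv2.imwrite("pics/g5.png",cv2.resize(c["image"][v-42:v+24,u-44:u+44,::-1],(616,462),interpolation=cv2.INTER_CUBIC));print(u,v)
E
python3 go.py .386 -.3025 .004 -67.5
```

```text
time_s: 18.95
tool_pos: [0.3866, -0.3028, 0.0876]
eef_rot: [0.0, 0.98, 0.198, 0.0]
force: [-0.3, 0.2, 0.1]
grip_width: 0.658
gripper_force: 0.0
207 262
t 19.0 pos [ 0.3864 -0.3027  0.0876] head -67.22 f [-0.  -0.4  0.6] w 60.0 gf 0.0 j6 0.46
[-0.0004 -0.0004  0.0836] turn 0.0049 len 0.084
```

View pics/g5.png

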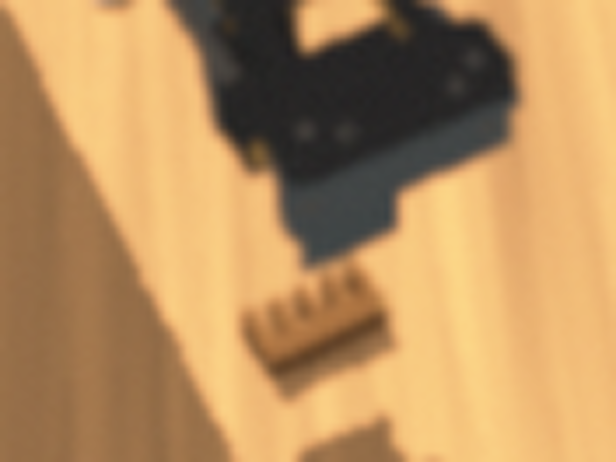

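The finger edge at (350,235) runs parallel to the comb at (318,325) and is centred over it. I descend and grip.

```bash
python3 -m inch '[[[0,0,0.04],0,0.06],[[0,0,0.07],0,0.06],[[0,0,0.0835],0,0.06],[[0,0,0.0835],0,0.06],[[0,0,0.0835],0,0.03],[[0,0,0.0835],0,0.018],[[0,0,0.0835],0,0.018],[[0,0,0.0835],0,0.018],[[0,0,0.0835],0,0.018]]' 10
python3 go.py
python3 -m inch '[[[0,0,-0.03],0,0.018],[[0,0,-0.07],0,0.018],[[0,0,-0.1],0,0.018],[[0,0,-0.1],0,0.018],[[0,0,-0.1],0,0.018]]'
python3 go.py .641 .0945 .1 -5.2
python3 - <<'E'
from cell import vision,ctrl
from h import *
c=vision.capture("side");u,v=proj(c,ctrl.get_obs()["tool_pos"]).astype(int)
cv2.imwrite("pics/g6.png",cv2.resize(c["image"][v-36:v+30,u-44:u+44,::-1],(616,462),interpolation=cv2.INTER_CUBIC))
E
```

```text
time_s: 19.9
tool_pos: [0.3861, -0.3025, 0.0044]
eef_rot: [0.0, 0.981, 0.196, 0.0]
force: [-1.3, 1.7, 8.9]
grip_width: 0.286
gripper_force: 10.0
t 19.9 pos [ 0.3861 -0.3025  0.0044] head -67.43 f [-1.3  1.7  8.9] w 26.1 gf 10.0 j6 0.46
time_s: 20.4
tool_pos: [0.3861, -0.3024, 0.1043]
eef_rot: [0.001, 0.981, 0.196, 0.0]
force: [0.8, -0.0, -2.2]
grip_width: 0.282
gripper_force: 10.0
t 20.4 pos [ 0.3861 -0.3024  0.1043] head -67.43 f [ 0.8 -0.  -2.2] w 25.7 gf 10.0 j6 0.46
[ 0.3877 -0.2687  0.0042] turn -1.0861 len 0.472
```

View pics/g6.png

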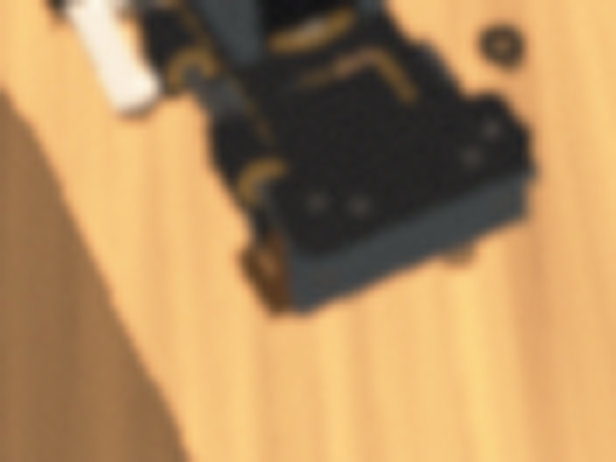

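Gripped at 26 mm, with comb visible on both sides of the finger at (265,270) and (460,255). I move to the bay with a turn of −1.086.

```bash
python3 -m inch '[[[0.388,-0.269,-0.015],-1.086,0.018],[[0.388,-0.269,-0.015],-1.086,0.018],[[0.388,-0.269,-0.015],-1.086,0.018],[[0.388,-0.269,-0.015],-1.086,0.018],[[0.388,-0.269,-0.015],-1.086,0.018],[[0.388,-0.269,-0.015],-1.086,0.018],[[0.388,-0.269,-0.015],-1.086,0.018],[[0.388,-0.269,-0.015],-1.086,0.018],[[0.388,-0.269,-0.015],-1.086,0.018],[[0.388,-0.269,-0.015],-1.086,0.018],[[0.388,-0.269,-0.015],-1.086,0.018],[[0.388,-0.269,-0.015],-1.086,0.018]]'
python3 go.py .641 .0955 .05 -5.2
```

```text
time_s: 21.65
tool_pos: [0.6398, 0.095, 0.1171]
eef_rot: [-0.001, 0.738, 0.674, -0.001]
force: [0.1, -0.6, -0.5]
grip_width: 0.281
gripper_force: 10.0
t 21.65 pos [0.6398 0.095  0.1171] head -5.17 f [ 0.1 -0.6 -0.5] w 25.7 gf 10.0 j6 0.2
[0.0007 0.0013 0.0671] turn 0.0005 len 0.067
```

```bash
python3 -m inch '[[[0.001,0.001,0.05],0,0.018],[[0.001,0.001,0.075],0,0.018],[[0.001,0.001,0.075],0,0.018],[[0.001,0.001,0.075],0,0.018]]'
python3 - <<'E'
from cell import vision,ctrl
from h import *
c=vision.capture("side");u,v=proj(c,np.array([.641,.0945,.02])).astype(int)
cv2.imwrite("pics/g7.png",cv2.resize(c["image"][v-36:v+30,u-44:u+44,::-1],(616,462),interpolation=cv2.INTER_CUBIC));print(u,v)
E
python3 go.py .641 .0955 .012 -5.2
```

```text
time_s: 22.05
tool_pos: [0.6415, 0.095, 0.0439]
eef_rot: [-0.0, 0.739, 0.674, -0.001]
force: [0.2, 0.0, 0.2]
grip_width: 0.287
gripper_force: 10.0
275 160
t 22.1 pos [0.6424 0.0953 0.0449] head -5.26 f [0.1 0.5 0.2] w 25.6 gf 10.0 j6 0.2
[ 0.0001 -0.0014  0.0329] turn -0.001 len 0.033
```

View pics/g7.png

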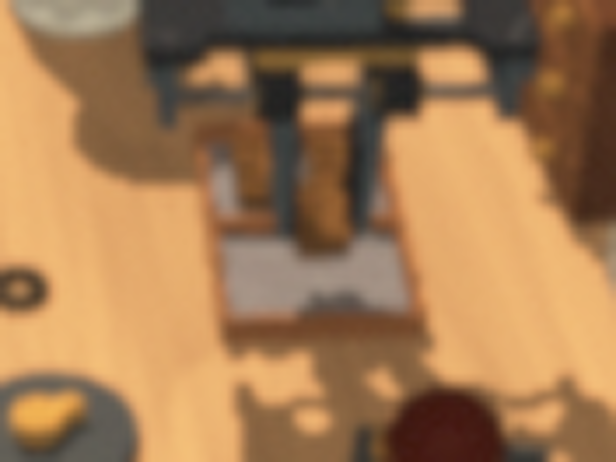

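The comb at (323,220) is level, aligned with the tray and over the bay. I lower it.

```bash
python3 -m inch '[[[0,0,0.02],0,0.018],[[0,0,0.03],0,0.018],[[0,0,0.033],0,0.018],[[0,0,0.033],0,0.018]]'| grep -E "pos|force"
python3 -m inch '[[[0,0,0.0015],0,0.018],[[0,0,0.0015],0,0.018]]'| grep -E "pos|force"
python3 -m inch '[[[0,0,0.001],0,0.018],[[0,0,0.001],0,0.018]]'| grep -E "pos|force"
```

```text
tool_pos: [0.6422, 0.0959, 0.0113]
force: [0.0, 0.5, -0.3]
gripper_force: 10.0
tool_pos: [0.6423, 0.096, 0.0099]
force: [-0.0, 0.3, 0.1]
gripper_force: 10.0
tool_pos: [0.6421, 0.096, 0.0085]
force: [0.3, -0.0, -0.4]
gripper_force: 10.0
```

```bash
python3 -m inch '[[[0,0,0.001],0,0.018],[[0,0,0.001],0,0.018]]'| grep -E "pos|force"
python3 -m inch '[[[0,0,0.0008],0,0.018],[[0,0,0.0008],0,0.018]]'| grep -E "pos|force"
```

```text
tool_pos: [0.6421, 0.096, 0.0079]
force: [-3.8, -1.2, 9.4]
gripper_force: 10.0
tool_pos: [0.6421, 0.096, 0.0073]
force: [-4.7, -0.5, 11.6]
gripper_force: 10.0
```

Contact with the tray floor. I release, lift and look at the comb and the box.

```bash
python3 -m inch '[[[0,0,0],0,0.034],[[0,0,0],0,0.042],[[0,0,0],0,0.042],[[0,0,0],0,0.042],[[0,0,-0.02],0,0.042],[[0,0,-0.06],0,0.042],[[0,0,-0.11],0,0.08],[[-0.1,-0.08,-0.15],0.7,0.08],[[-0.1,-0.08,-0.15],1.48,0.08],[[-0.1,-0.08,-0.15],1.48,0.08],[[-0.1,-0.08,-0.15],1.48,0.08],[[-0.1,-0.08,-0.15],1.48,0.08]]'
python3 - <<'E'
from cell import vision,ctrl
from cloud import *
T=[]
for n,q in(("side",(.641,.0945,.01)),("side",(.409,.302,.025)),("top",(.409,.302,.03))):
    c=vision.capture(n);P=cloud(c);u,v=proj(c,np.array(q)).astype(int)
    T.append(cv2.resize(c["image"][v-24:v+24,u-24:u+24,::-1],(264,264),interpolation=cv2.INTER_CUBIC))
    if q[0]>.5:
        Q=near(P,c["depth"]>0,.641,.0945,.036,.0085,.03);print("comb",len(Q),cv2.minAreaRect((Q[:,:2]*1000).astype(np.float32)),np.median(Q[:,2]))
    else:
        for z0,z1 in((.012,.08),(.036,.08)):
            Q=near(P,c["depth"]>0,.409,.302,.05,z0,z1);print(n,z0,len(Q),np.round(cyl(Q),1),Q.max(0).round(3),Q.min(0).round(3))
cv2.imwrite("pics/g8.png",np.hstack(T))
E
python3 go.py .409 .302 .12 -90
```

```text
time_s: 24.5
tool_pos: [0.5529, 0.0029, 0.1572]
eef_rot: [0.0, 0.935, 0.353, 0.0]
force: [0.7, 0.0, 0.5]
grip_width: 0.879
gripper_force: 0.0
comb 77 ((641.6480712890625, 90.04737854003906), (61.21059036254883, 25.064722061157227), 85.30581665039062) 0.012371303770692533
side 0.012 145 [410.9 297.9  26.3] [0.436 0.317 0.05 ] [0.385 0.277 0.012]
side 0.036 57 [407.6 302.4  20.7] [0.428 0.317 0.05 ] [0.387 0.286 0.036]
top 0.012 184 [408.9 305.3  26.7] [0.435 0.327 0.058] [0.382 0.28  0.012]
top 0.036 126 [406.6 304.1  22.8] [0.429 0.326 0.058] [0.385 0.284 0.036]
t 24.65 pos [0.5533 0.0036 0.1566] head -48.0 f [ 0.3  0.1 -0.9] w 80.0 gf 0.0 j6 0.8
[ 0.0924 -0.3183  0.0366] turn 0.733 len 0.334
```

View pics/g8.png

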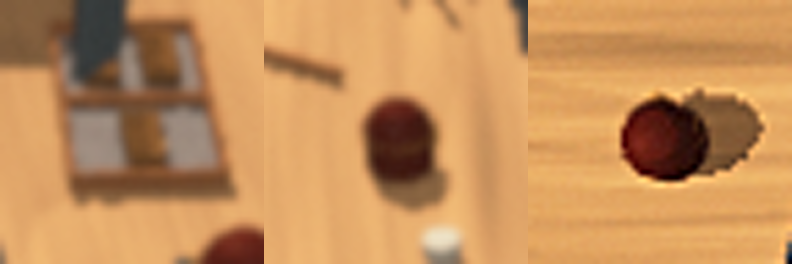

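The comb lies in the bay, lengthwise like its neighbours. The box's lock bump at (660,97) is straight toward world +x from its centre (664,139), so I grip along world y.

```bash
python3 go.py .407 .303 .12 -90
python3 -m inch '[[[0.093,-0.32,0.036],0.733,0.08],[[0.093,-0.32,0.036],0.733,0.08],[[0.093,-0.32,0.036],0.733,0.08],[[0.093,-0.32,0.036],0.733,0.08],[[0.093,-0.32,0.036],0.733,0.08],[[0.093,-0.32,0.036],0.733,0.08],[[0.093,-0.32,0.036],0.733,0.08],[[0.093,-0.32,0.036],0.733,0.08],[[0.093,-0.32,0.036],0.733,0.08],[[0.093,-0.32,0.036],0.733,0.08],[[0.093,-0.32,0.036],0.733,0.08]]'
python3 go.py .407 .303 .006 -90
```

```text
t 24.65 pos [0.5533 0.0036 0.1566] head -48.0 f [ 0.3  0.1 -0.9] w 80.0 gf 0.0 j6 0.8
[ 0.0916 -0.3204  0.0366] turn 0.733 len 0.335
time_s: 25.75
tool_pos: [0.4099, 0.3032, 0.1206]
eef_rot: [0.0, 1.0, -0.002, 0.0]
force: [0.5, 0.6, 0.4]
grip_width: 0.878
gripper_force: 0.0
t 25.75 pos [0.4099 0.3032 0.1206] head -90.19 f [0.5 0.6 0.4] w 80.0 gf 0.0 j6 2.17
[-0.0029  0.0002  0.1146] turn -0.0032 len 0.115
```

```bash
python3 -m inch '[[[-0.0015,0,0.04],0,0.08],[[-0.0015,0,0.07],0,0.08],[[-0.0015,0,0.09],0,0.08],[[-0.0015,0,0.105],0,0.08],[[-0.0015,0,0.1145],0,0.08],[[-0.0015,0,0.1145],0,0.08],[[-0.0015,0,0.1145],0,0.06],[[-0.0015,0,0.1145],0,0.053],[[-0.0015,0,0.1145],0,0.048],[[-0.0015,0,0.1145],0,0.043],[[-0.0015,0,0.1145],0,0.04],[[-0.0015,0,0.1145],0,0.04]]' 15
python3 go.py
```

```text
time_s: 26.95
tool_pos: [0.4081, 0.3044, 0.0065]
eef_rot: [-0.0, 1.0, -0.002, 0.0]
force: [-0.0, -0.5, 7.9]
grip_width: 0.545
gripper_force: 15.0
t 26.95 pos [0.4081 0.3044 0.0065] head -90.18 f [-0.  -0.5  7.9] w 49.7 gf 15.0 j6 2.17
```

```bash
python3 -m inch '[[[0,0,-0.03],0,0.04],[[0,0,-0.07],0,0.04],[[0,0,-0.12],0,0.04],[[0.02,0.04,-0.13],-0.1,0.04],[[0.235,0.46,-0.13],-1.265,0.04],[[0.235,0.46,-0.13],-1.265,0.04],[[0.235,0.46,-0.13],-1.265,0.04],[[0.235,0.46,-0.13],-1.265,0.04],[[0.235,0.46,-0.13],-1.265,0.04],[[0.235,0.46,-0.13],-1.265,0.04],[[0.235,0.46,-0.13],-1.265,0.04],[[0.235,0.46,-0.13],-1.265,0.04]]'
python3 go.py .643 -.156 .14 -17.7
```

```text
time_s: 28.15
tool_pos: [0.5953, -0.0661, 0.1361]
eef_rot: [-0.0, 0.823, 0.568, -0.0]
force: [0.5, 1.0, 0.2]
grip_width: 0.548
gripper_force: 15.0
t 28.15 pos [ 0.5953 -0.0661  0.1361] head -20.74 f [0.5 1.  0.2] w 50.0 gf 15.0 j6 0.21
[-0.0672  0.0764 -0.0039] turn -0.0531 len 0.102
```

```bash
python3 -m inch '[[[-0.067,0.0765,0],-0.053,0.04],[[-0.067,0.0765,0],-0.053,0.04],[[-0.067,0.0765,0],-0.053,0.04],[[-0.067,0.0765,0],-0.053,0.04],[[-0.067,0.0765,0.03],-0.053,0.04],[[-0.067,0.0765,0.05],-0.053,0.04],[[-0.067,0.0765,0.05],-0.053,0.04],[[-0.067,0.0765,0.05],-0.053,0.04]]'
python3 - <<'E'
from cell import vision,ctrl
from h import *
c=vision.capture("side");u,v=proj(c,np.array([.643,-.156,.04])).astype(int)
cv2.imwrite("pics/g9.png",cv2.resize(c["image"][v-42:v+36,u-52:u+52,::-1],(624,468),interpolation=cv2.INTER_CUBIC));print(u,v)
E
python3 go.py .643 -.156 .02 -17.7
```

```text
time_s: 28.95
tool_pos: [0.6419, -0.1533, 0.0864]
eef_rot: [-0.0, 0.809, 0.588, -0.0]
force: [0.0, -0.3, -0.9]
grip_width: 0.541
gripper_force: 15.0
293 206
t 29.0 pos [ 0.6425 -0.1536  0.0871] head -18.01 f [ 0.2  0.5 -0.5] w 49.8 gf 15.0 j6 0.04
[-0.0021  0.0012  0.0671] turn -0.0053 len 0.067
```

View pics/g9.png

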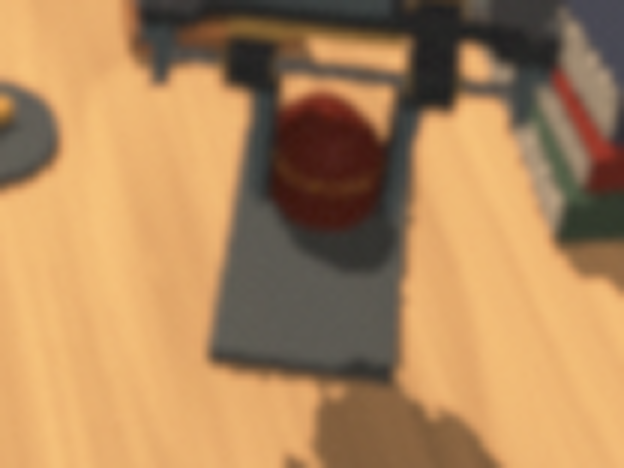

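The box at (328,165) hangs upright between the slab's long edges, with the free end below it. I lower it.

```bash
python3 -m inch '[[[-0.003,0.001,0.03],0,0.04],[[-0.003,0.001,0.055],0,0.04],[[-0.003,0.001,0.068],0,0.04],[[-0.003,0.001,0.068],0,0.04],[[-0.003,0.001,0.068],0,0.04]]'| grep -E "pos|force"
python3 -m inch '[[[0,0,0.0015],0,0.04],[[0,0,0.0015],0,0.04]]'| grep -E "pos|force"
python3 -m inch '[[[0,0,0.001],0,0.04],[[0,0,0.001],0,0.04]]'| grep -E "pos|force"
```

```text
tool_pos: [0.6429, -0.1575, 0.0193]
force: [0.4, -0.5, -0.3]
gripper_force: 15.0
tool_pos: [0.6428, -0.1575, 0.0176]
force: [0.4, -0.0, -0.5]
gripper_force: 15.0
tool_pos: [0.6423, -0.1575, 0.0158]
force: [0.6, 0.8, 0.1]
gripper_force: 15.0
```

```bash
python3 -m inch '[[[0,0,0.001],0,0.04],[[0,0,0.001],0,0.04]]'| grep -E "pos|force"
python3 -m inch '[[[0,0,0.0008],0,0.04],[[0,0,0.0008],0,0.04]]'| grep -E "pos|force"
```

```text
tool_pos: [0.6423, -0.1575, 0.0146]
force: [1.3, 0.7, 0.5]
gripper_force: 15.0
tool_pos: [0.6424, -0.1575, 0.0145]
force: [-4.6, 0.9, 12.7]
gripper_force: 15.0
```

Contact at the expected height. I release, rise and retreat.

```bash
python3 -m inch '[[[0,0,0],0,0.055],[[0,0,0],0,0.065],[[0,0,0],0,0.07],[[0,0,0],0,0.07],[[0,0,-0.02],0,0.07],[[0,0,-0.05],0,0.07],[[0,0,-0.1],0,0.07],[[0,0,-0.15],0,0.07],[[0,0,-0.19],0,0.07],[[0,0,-0.2],0,0.07]]' | grep -E "pos|force"
python3 -m inch '[[[0.4,-0.1,-0.2],0,0.07],[[0.4,-0.1,-0.2],0,0.07],[[0.4,-0.1,-0.2],0,0.07],[[0.4,-0.1,-0.2],0,0.07],[[0.4,-0.1,-0.2],0,0.07],[[0.4,-0.1,-0.2],0,0.07],[[0.4,-0.1,-0.2],0,0.07],[[0.4,-0.1,-0.2],0,0.07],[[0.4,-0.1,-0.2],0,0.07],[[0.4,-0.1,-0.2],0,0.07],[[0.4,-0.1,-0.2],0,0.07],[[0.4,-0.1,-0.2],0,0.07]]' | grep -E "pos|force|time"
python3 - <<'E'
from cell import vision
from cloud import *
for n in("side","top"):
    c=vision.capture(n);P=cloud(c);ok=c["depth"]>0
    for m,x,y,z in(("new",.643,-.157,.02),("old",.661,-.074,.02)):
        Q=near(P,ok,x,y,.04,z,.09);print(n,m,len(Q),np.round(cyl(Q),1),Q[:,2].max().round(3))
    for x,y in((.5815,-.3465),(.568,-.416)):
        Q=near(P,ok,x,y,.03,.026,.06);print(n,len(Q),sphere(Q,.018)[0].round(3))
    if n=="side": cv2.imwrite("pics/end.png",cv2.resize(c["image"][60:330,130:400,::-1],(600,600),interpolation=cv2.INTER_CUBIC))
E
```

```text
tool_pos: [0.6442, -0.158, 0.219]
force: [1.0, -0.1, 0.2]
gripper_force: 0.0
time_s: 32.5
tool_pos: [0.6708, 0.2529, 0.4122]
force: [0.1, -0.7, -0.9]
gripper_force: 0.0
side new 251 [ 641.1 -163.8   24.2] 0.059
side old 283 [661.  -75.9  28.6] 0.066
side 153 [ 0.582 -0.347  0.027]
side 174 [ 0.568 -0.415  0.027]
top new 180 [ 640.3 -159.    25.6] 0.067
top old 215 [659.4 -74.2  28.1] 0.074
top 86 [ 0.581 -0.348  0.03 ]
top 88 [ 0.567 -0.414  0.03 ]
```

View pics/end.png

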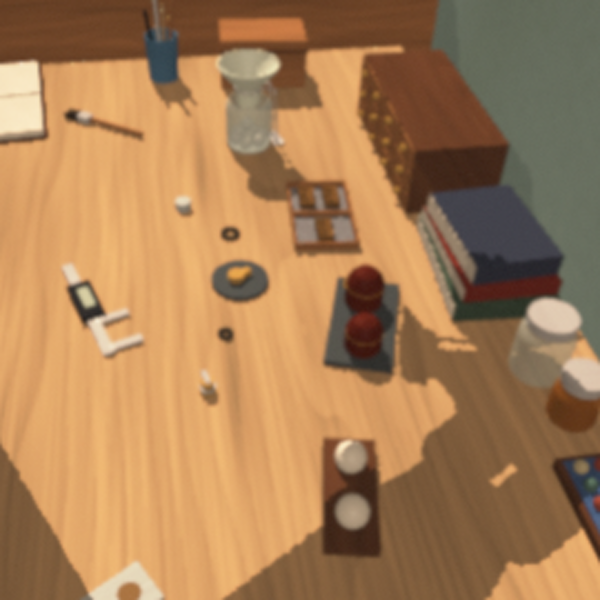

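The final view shows all four finds in place: large marble at (352,512), comb at (325,232), box upright on the slate at (364,335), both rings bare. The old box has not moved. I hand in.

```bash
python3 -c "
from cell import ticket
print(ticket.finish_job())"
```

```text
the job is handed in; nothing more can be done
None
```

The job is handed in: all four finds are in their places, in the order asked, at about 33 s on the robot's clock, and the old box did not measurably move.

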